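# Upturn the rinsed oil bottle on the drying peg

### The arm

A 6-joint arm with a two-finger parallel gripper is mounted at the origin on the work surface. World frame = base frame: x ahead of the robot, y to its left, z up, the work surface at z = 0. Lengths are in m, angles in rad, forces in N, time in s.
With the tool pointing down it reaches from about 0.3 to 0.75 m from the base axis. Payload 8.5 kg.
Tool frame: the origin (TCP) lies between the finger pads; the fingertips stand 11 mm ahead of it and the grasp point (between the pads) lies 8 mm behind it; z points along the fingers, y is the direction in which the jaws open and shut (so a half turn about z gives the same grasp; the last joint's range is limited). The gripper opens to 85 mm and grips with 20 to 120 N. Pads are 22 mm wide; open, the fingers measure 114 mm over their backs; the gripper's body (76 mm by 85 mm) begins 54 mm behind the grasp point. The pads swing forward as they close: fully open they stand 13 mm farther back than shut.
Start: joints at [-1.417, 0.381, 1.297, -0, 1.464, -0.215], TCP at [0.198, -0.513, 0.242] pointing down, gripper open.
Joint ranges: [-3.11, 3.11], [-0.89, 2.33], [0.22, 2.48], [-1.42, 4.56], [0.17, 2.85], [-2.88, 2.88]. Speed limits (rad/s): [2.39, 2.39, 3.14, 3.14, 3.14, 3.14].

### API

Orientations are given as [roll, pitch, yaw] about the fixed x, y, z axes, in that order (R = Rz(yaw) Ry(pitch) Rx(roll)).
In Python, from workcell import env gives the robot as it stands. The module is installed in compiled form; this text tells all that it offers.
- The arm moves only by the tool drive_tool, never from a script. Its argument "motion" is a list of rows, each an object with "travel": the shift along the tool's x, y, z in mm, a list of three; "rot": the turn, a rotation vector about the tool's x, y, z in rad, a list of three; "fingers": the opening, from 0 (shut) to 1 (fully open). In form: [{"travel": [dx, dy, dz], "rot": [ax, ay, az], "fingers": fingers}, ...]. A call has 1 to 12 rows; each row shifts and turns the commanded pose from where the row before left it, along the tool's axes as they then stand; what a row does not reach is not made up. A row lasts 1/8 s, in which the tool goes at most 62.5 mm and 10.7 degrees, less where a joint would pass 70% of its speed; a pose out of reach is approached as far as the arm can. A call is refused whole if a number of a shift passes 62.5 or a number of a turn 0.188, either way. A call with a gripper value outside its range is refused whole. The fingers move at their own pace and stop on an object; the grip force is fixed at half the most. Time passes only in rows, so rows that do not move let the fingers close. It gives the time, the measured TCP pose, the force and the opening at its end, in the units of the state.
- env.state(): the state, without advancing time (a new reading comes with each control period).
- env.camera(name): name is "side" or "top"; returns (picture, depth): 480x640x3 uint8, red, green, blue; 480x640 float32, m along the optical axis (not along the pixel's ray), 0 where there is no reading.
- env.camera_params(name): a dict with "fx", "fy", "cx", "cy" (pixels), "k1" (the pictures are not rectified: a ray, as slopes to the right and down, at radius r is drawn at 1 + k1 r^2 times it, then the intrinsics apply), "rvec" (rotation vector, rad) and "tvec" (3), from world to camera coordinates, as OpenCV has them. Camera axes: x right, y down, z forward; pixel columns grow to the right and rows downward; lengths in m; the calibration is good to about 2 mm. A picture is of the moment at which its call begins. camera_params takes no time and is no camera call.
- env.hand_in(): hands the job in, once; it reports no verdict.
The state is a dict: "time": time; "qpos": joint angles; "joint_vel": joint speeds; "effort": joint torques, N m; "position": TCP position; "eef_rot": TCP orientation; "force": force on the tool from outside, world axes, zero at the start; "ft_torque": the same for the moment, N m; "opening": finger opening in m.
Only numpy, scipy, OpenCV 4.12 (cv2) and the standard library are available. Lean on these libraries where they do the work, as an engineer would, in place of code of your own. Each camera call takes 0.05 s, during which the arm holds its last target. There are 200 camera calls.

### The job

The blue oil bottle has been rinsed and is lying open on the marble worktop. Turn it neck-down onto the leaning red drying peg, slide it fully home so that its rim rests on the steel disc at the foot of the peg, and let go. Leave the corked terracotta bottle and the white bowl where they are.

Things in the scene. Friction and masses are not known exactly. Their poses are not given: they have to be found in the camera images.
- bottle: Open hollow blue bottle, about 280 g, lying, neck roughly towards the robot (within 30 deg). In mm: square body 56x56, 88 long, shoulder 12, round neck 45 long, 39 outside, 31 inside diameter. Origin: middle of the square body on the bottle's axis, 28 above the worktop. x runs along it from neck to bottom: rim at x = -101, flat bottom at x = +44; z up at the start. Grip it along y.
- peg_seat (a point): (mm) Foot of the red peg on its axis, on the steel disc (46 dia.) where the rim rests; 85 above the worktop. z: along the peg to its tip, 45 deg from vertical, leaning away from the robot (within 17 deg); y level; x down and away. Peg 22 dia. to 47, tapering to 10 at 82, tip at 85. Fixed on a wooden base 170x110x14. Bottle home: origin 101 up z; loose fit, sags up to 11 deg when released.
- corked: Bystander: a terracotta bottle of the same shape and frame, lying in the same way, closed by a cork that stands 18 mm out of its neck. Not to be moved.
- bowl: Bystander: an open white bowl, 130 mm across the rim, 60 mm high, standing on the worktop beyond the bottles. Origin in the centre of its underside. Not to be moved.
Mind the look-alikes: they are no part of the job. Of the things that look like the bottle, take the one that is nearest to the robot's base at the start.

How it is judged:
By the outcome, as a careful person would: the job done as asked, in the order asked, and still so for the second after the job is handed in, with the robot touching nothing.
It also fails if it takes over 40 s, if anything falls off the work surface, if the arm or the gripper's body presses on something with over 40 N, if the wrist force passes 120 N, or if a joint passes its speed limit or range.

## Working session

There is one attempt and no reset: what is moved stays moved. The work goes in short steps, Python scripts to look and compute and a tool call to move; the robot and the scene stay as the last step left them, time stands still between calls to the robot, and variables do not carry over. Pictures are saved under pics/ and viewed, about 8 in all and at most 12, crops included, and the job is handed in when it is done.

Besides the shell and the picture viewer there is one more tool, called after "Call:" by a JSON object that holds its "op" and its "data". drive_tool: Moves the arm, as the interface text tells. Its arguments: {"type":"object","properties":{"motion":{"type":"array"}},"required":["motion"]}

```bash
mkdir -p pics
cat > h.py <<'E'
import numpy as np,cv2
from workcell import env
from scipy.spatial.transform import Rotation as R
def cam(n):
    p=env.camera_params(n); Rm=cv2.Rodrigues(np.array(p["rvec"],float))[0]; t=np.array(p["tvec"],float).ravel()
    K=np.array([[p["fx"],0,p["cx"]],[0,p["fy"],p["cy"]],[0,0,1.]]); return K,p["k1"],Rm,t
def cloud(n,depth):
    K,k1,Rm,t=cam(n); v,u=np.mgrid[0:480,0:640]
    n_=cv2.undistortPoints(np.stack([u.ravel(),v.ravel()],1).astype(float)[:,None],K,np.array([k1,0,0,0.]))[:,0]
    P=np.c_[n_,np.ones(len(n_))]*depth.reshape(-1,1)
    W=(P-t)@Rm; W[depth.ravel()<=0]=np.nan
    return W.reshape(480,640,3)
def proj(n,P):
    K,k1,Rm,t=cam(n); return cv2.projectPoints(np.atleast_2d(P).astype(float),cv2.Rodrigues(Rm)[0],t,K,np.array([k1,0,0,0.]))[0][:,0]
def shot(tag):
    for n in("side","top"):
        im,d=env.camera(n); np.savez(f"{tag}_{n}.npz",im=im,d=d); cv2.imwrite(f"pics/{tag}_{n}.png",im[...,::-1])
E
python3 - <<'E'
from h import *
shot("a"); print(env.state())
for n in("side","top"):
    K,k,Rm,t=cam(n); print(n,K.diagonal(),k,-Rm.T@t,Rm[2])
E
```

```text
{'time': 0.1, 'qpos': array([-1.41730871e+00,  3.81153891e-01,  1.29816312e+00, -3.25403339e-05,
        1.46361706e+00, -2.15279078e-01]), 'joint_vel': array([-6.38401163e-04, -3.31974999e-03, -2.63466660e-03,  4.90812774e-05,
        3.85112426e-04, -9.52431979e-04]), 'effort': array([ 4.44841571e-03, -4.49223053e+01, -2.31653935e+01, -1.17244490e-04,
        3.65006410e-03,  1.85590073e-05]), 'position': array([ 0.19821754, -0.51277039,  0.24176731]), 'eef_rot': array([-3.14027528e+00, -2.54952622e-04,  3.68770026e-01]), 'force': array([0.16791072, 0.35883086, 0.37168807]), 'ft_torque': array([0.01120743, 0.01688759, 0.02602289]), 'opening': 0.08588912695916258}
side [472.73120085 472.73120085   1.        ] -0.10786347828930071 [0.06663258 0.59761702 0.70086818] [ 0.52966144 -0.57652277 -0.62215774]
top [545.74558061 545.74558061   1.        ] -0.02938400333185032 [0.55871744 0.02469623 1.18272423] [ 0.05840641  0.0164685  -0.99815704]
```

View pics/a_side.png

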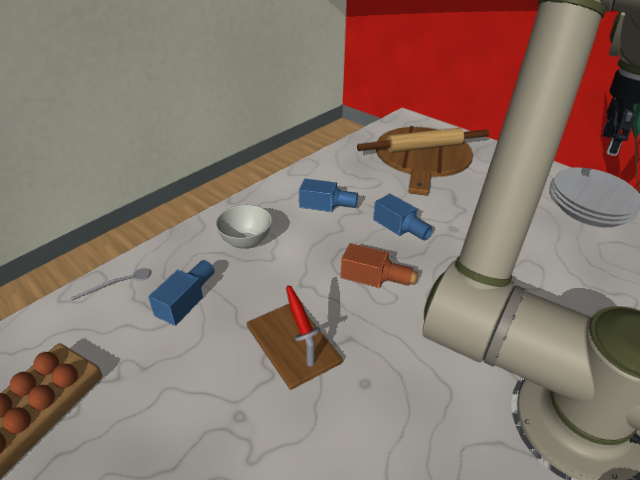

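View pics/a_top.png

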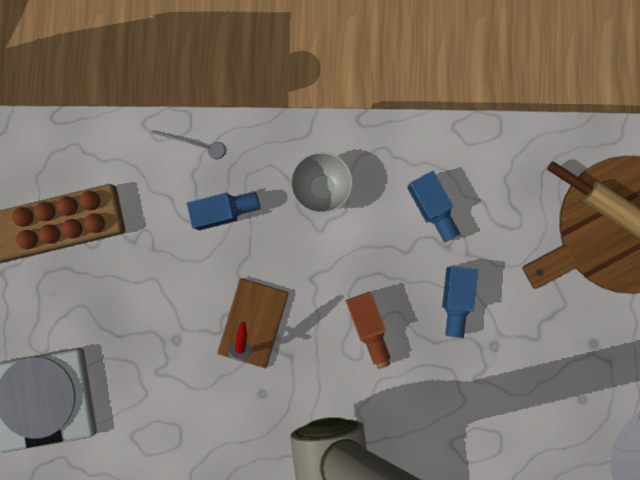

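The side view shows three blue bottles at about (180,295), (325,195) and (402,215), and the terracotta one at (378,267). The red peg is at (300,315) and the bowl at (245,225). In the top view the blue bottles are at (224,210), (434,205) and (460,300), and the base is below the picture's lower edge. The (460,300) bottle looks nearest, so I'll measure it.

Run:
```python
from h import *
for n in("side","top"):
    z=np.load(f"a_{n}.npz"); im,d=z["im"],z["d"]; W=cloud(n,d); hsv=cv2.cvtColor(im,cv2.COLOR_RGB2HSV); H,S,V=cv2.split(hsv)
    flat=(S<40)&(W[...,0]>.3)&(W[...,0]<.6)&(abs(W[...,1])<.3)&(abs(W[...,2])<.012)
    print(n,"table z",np.nanmedian(W[...,2][flat]))
    for nm,m in(("blue",(H>100)&(H<120)&(S>120)),("terra",(H>2)&(H<14)&(S>130)&(S<215)&(W[...,2]>.008)),("red",((H<3)|(H>176))&(S>215))):
        k,l,st,c=cv2.connectedComponentsWithStats(m.astype(np.uint8))
        for i in range(1,k):
            if st[i,4]<120: continue
            P=W[l==i];P=P[~np.isnan(P[:,2])]
            if len(P)<100 or np.hypot(*np.median(P,0)[:2])>1.2: continue
            top=P[P[:,2]>np.percentile(P[:,2],90)-.004]
            (cx,cy),(w,h),a=cv2.minAreaRect(top[:,:2].astype(np.float32))
            print(n,nm,c[i].round(),st[i,4],"med",np.median(P,0).round(4),"r",np.hypot(*np.median(P,0)[:2]).round(3),"zmax",np.percentile(P[:,2],[50,99]).round(4),"toprect",round(cx,4),round(cy,4),round(w,4),round(h,4),round(a,1))
z=np.load("a_top.npz");im=z["im"][230:370,340:520,::-1];cv2.imwrite("pics/crop.png",cv2.resize(im,None,fx=4,fy=4,interpolation=2))
```

```text
side table z 0.0009518817614118599
side blue [324. 195.] 1312 med [ 0.7242 -0.1568  0.0441] r 0.741 zmax [0.0441 0.0596] toprect 0.7446 -0.1629 0.0883 0.0607 30.1
side blue [400. 217.] 1465 med [ 0.5313 -0.2054  0.046 ] r 0.57 zmax [0.046  0.0594] toprect 0.5501 -0.2253 0.0559 0.096 85.1
side blue [180. 293.] 2155 med [0.697 0.299 0.048] r 0.758 zmax [0.048  0.0598] toprect 0.7073 0.299 0.057 0.0905 14.5
side terra [476. 133.] 148 med [ 0.5988 -0.7417  0.0508] r 0.953 zmax [0.0508 0.0572] toprect 0.6007 -0.7424 0.0861 0.0202 53.7
side terra [374. 145.] 216 med [ 0.7863 -0.4542  0.0501] r 0.908 zmax [0.0501 0.0571] toprect 0.7863 -0.4521 0.0978 0.0222 61.5
side terra [372. 266.] 1940 med [ 0.4726 -0.0223  0.0472] r 0.473 zmax [0.0472 0.0591] toprect 0.4921 -0.0292 0.0903 0.0576 22.2
side terra [ 55. 370.] 949 med [0.6866 0.5548 0.0549] r 0.883 zmax [0.0549 0.0651] toprect 0.7007 0.5539 0.0764 0.0271 14.7
side terra [ 32. 391.] 1030 med [0.6749 0.6025 0.0553] r 0.905 zmax [0.0553 0.0646] toprect 0.6895 0.6031 0.0761 0.0313 12.9
side terra [ 13. 416.] 801 med [0.6507 0.645  0.0539] r 0.
[... 1504 characters left out ...]
5881 0.0554] r 0.889 zmax [0.0554 0.0647] toprect 0.668 0.5911 0.0297 0.0311 25.0
top terra [ 49. 234.] 330 med [0.6546 0.6353 0.0556] r 0.912 zmax [0.0556 0.0646] toprect 0.6548 0.6413 0.0301 0.0292 7.4
top terra [ 26. 239.] 333 med [0.6421 0.6842 0.0546] r 0.938 zmax [0.0546 0.064 ] toprect 0.6435 0.6892 0.0254 0.0304 71.9
top terra [613. 260.] 363 med [ 0.6203 -0.5599  0.018 ] r 0.836 zmax [0.018  0.0235] toprect 0.6182 -0.5595 0.018 0.1378 28.8
top terra [369. 326.] 1575 med [ 0.4771 -0.0407  0.0544] r 0.479 zmax [0.0544 0.0601] toprect 0.4918 -0.0328 0.0936 0.0531 21.5
top red [241. 339.] 224 med [0.4497 0.2122 0.1233] r 0.497 zmax [0.1233 0.146 ] toprect 0.4735 0.2079 0.0107 0.018 87.1
```

View pics/crop.png

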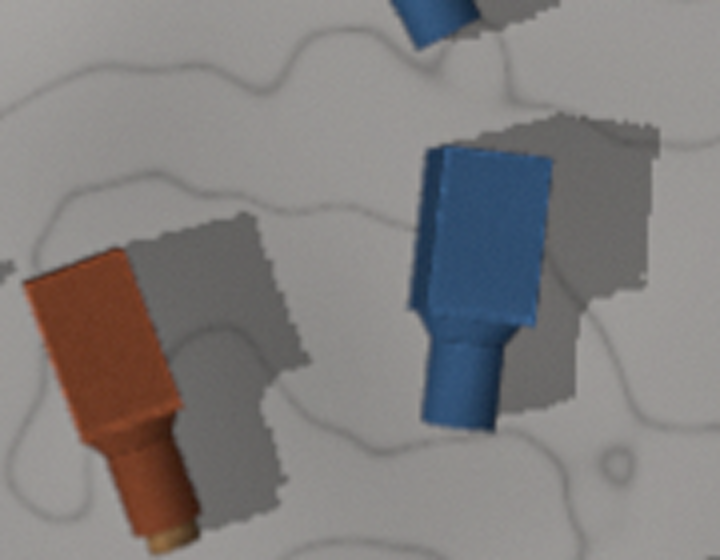

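The target is the blue bottle at top pixel (460,300), which the crop shows open and uncorked. It lies 0.58 m from the base. The other two blues, at (434,205) and (224,210), are at 0.75 m and 0.77 m, and the terracotta one is corked. Next I'll fit the bottle and peg models to both depth views.

```bash
cat > fit.py <<'E'
from h import *
from scipy.optimize import least_squares
def hsvW(tag,n):
    z=np.load(f"{tag}_{n}.npz"); return cv2.split(cv2.cvtColor(z["im"],cv2.COLOR_RGB2HSV)),cloud(n,z["d"])
def box(P,h):
    q=abs(P)-h; return np.linalg.norm(np.maximum(q,0),axis=1)+np.minimum(q.max(1),0)
def sdf(P): # bottle frame
    b=box(P,np.array([.044,.028,.028]))
    r=np.hypot(P[:,1],P[:,2]); q=np.c_[r-.0195,abs(P[:,0]+.0725)-.0285]
    c=np.linalg.norm(np.maximum(q,0),axis=1)+np.minimum(q.max(1),0)
    return np.minimum(b,c)
def ero(m): return cv2.erode(m.astype(np.uint8),np.ones((3,3)))>0
def pegres(p,P):
    a,t=p[3],p[4]; ax=np.array([np.sin(t)*np.cos(a),np.sin(t)*np.sin(a),np.cos(t)])
    d=P-p[:3]; s=d@ax; r=np.linalg.norm(d-np.outer(s,ax),axis=1)
    prof=np.interp(s,[0,.047,.082],[.011,.011,.005])
    return np.where(s>.083,np.hypot(r*0,s-.085),r-prof)
if __name__=="__main__":
    C={n:hsvW("a",n) for n in("side","top")}
    B={};G={}
    for n,((H,S,V),W) in C.items():
        m=ero((H>100)&(H<120)&(S>120))&(np.hypot(W[...,0]-.54,W[...,1]+.22)<.13)&(W[...,2]>.006); B[n]=W[m]
        m=((H<3)|(H>176))&(S>200)&(np.hypot(W[...,0]-.445,W[...,1]-.215)<.09)&(W[...,2]>.06); G[n]=W[ero(m)]
    for k in(["side"],["top"],["side","top"]):
        P=np.vstack([B[n] for n in k])
        f=lambda p:sdf(R.from_euler("z",p[3]).inv().apply(P-p[:3]))
        r=least_squares(f,[.55,-.228,.028,-.1],loss="soft_l1",f_scale=.002)
        print("bottle",k,len(P),r.x.round(4),"rms",np.sqrt((f(r.x)**2).mean()).round(4))
        P2=np.vstack([G[n] for n in k])
        g=lambda p:pegres(p,P2)
        r=least_squares(g,[.41,.22,.085,-.1,.785],loss="soft_l1",f_scale=.002)
        print("peg",k,len(P2),r.x.round(4),"rms",np.sqrt((g(r.x)**2).mean()).round(4))
E
python3 fit.py
python3 - <<'E'
from fit import *
for n in("side","top"):
    (H,S,V),W=hsvW("a",n); near=np.hypot(W[...,0]-.41,W[...,1]-.22)<.06
    D=W[near&(S<60)&(W[...,2]>.05)&(W[...,2]<.13)]; print(n,"disc",len(D),D.mean(0).round(4),D.min(0).round(4),D.max(0).round(4))
    wb=W[(np.hypot(W[...,0]-.45,W[...,1]-.2)<.15)&(H>5)&(H<20)&(S>80)&(W[...,2]>.008)&(W[...,2]<.02)]
    print("base",cv2.minAreaRect(wb[:,:2].astype(np.float32)),np.median(wb[:,2]))
E
```

```text
bottle ['side'] 1310 [ 0.5564 -0.2286  0.0295 -0.1035] rms 0.013
peg ['side'] 332 [ 0.4223  0.2234  0.0808 -0.2516  0.7572] rms 0.0012
bottle ['top'] 1581 [ 0.558  -0.23    0.0277 -0.1115] rms 0.0101
peg ['top'] 121 [ 0.4336  0.215   0.1223 -0.3065  0.8337] rms 0.0017
bottle ['side', 'top'] 2891 [ 0.5572 -0.229   0.0282 -0.107 ] rms 0.0116
peg ['side', 'top'] 453 [ 0.4227  0.2233  0.081  -0.2695  0.755 ] rms 0.0013
side disc 239 [0.4142 0.2296 0.082 ] [0.4059 0.2021 0.0516] [0.4351 0.2459 0.1045]
base ((0.47332683205604553, 0.2102673500776291), (0.10985223948955536, 0.17149613797664642), 74.55462646484375) 0.01497177034767699
top disc 211 [0.4191 0.2203 0.0898] [0.4052 0.1997 0.0708] [0.4387 0.2418 0.1061]
base ((0.473813533782959, 0.20732691884040833), (0.10939379036426544, 0.1688736230134964), 74.75432586669922) 0.013394118527109686
```

```bash
cat > fit2.py <<'E'
from fit import *
from scipy.spatial import cKDTree
C={n:hsvW("a",n) for n in("side","top")}
def sd2(P):
    d=sdf(P); r=np.hypot(P[:,1],P[:,2])
    s=np.clip((P[:,0]+.056)/.012,0,1); half=.0195+s*.0085 # shoulder, square-ish
    q=np.maximum(abs(P[:,1]),abs(P[:,2]))-half
    in_=(P[:,0]>-.056)&(P[:,0]<-.044)
    return np.where(in_,np.minimum(abs(d),abs(q)*.8),d)
B={}
for n,((H,S,V),W) in C.items():
    m=ero((H>100)&(H<120)&(S>120))
    k,l,st,c=cv2.connectedComponentsWithStats(m.astype(np.uint8)); i=l[298,459] if n=="top" else l[217,400]
    P=W[l==i]; B[n]=P[P[:,2]>.006]
for k in(["side"],["top"],["side","top"]):
    P=np.vstack([B[n] for n in k])
    f=lambda p:sd2(R.from_euler("z",p[3]).inv().apply(P-p[:3]))
    for x0 in(.545,.56):
        r=least_squares(f,[x0,-.228,.028,-.1],loss="soft_l1",f_scale=.002)
        print("bottle",k,len(P),r.x.round(4),"rms",np.sqrt((f(r.x)**2).mean()).round(4))
    L=R.from_euler("z",r.x[3]).inv().apply(P-r.x[:3]); print(" extents",np.percentile(L,1,axis=0).round(4),np.percentile(L,99,axis=0).round(4))
for k in(["side"],["top"],["side","top"]):
    G=[]; D=[]
    for n in k:
        (H,S,V),W=C[n]
        m=((H<3)|(H>176))&(S>200)&(np.hypot(W[...,0]-.445,W[...,1]-.215)<.09)&(W[...,2]>.06); G.append(W[ero(m)])
    P=np.vstack(G)
    g=lambda p:pegres([*p[:3],p[3],np.pi/4],P)
    r=least_squares(g,[.415,.222,.085,-.269],loss="soft_l1",f_scale=.002)
    ax=np.array([np.cos(r.x[3]),np.sin(r.x[3]),1])/2**.5
    s=(P-r.x[:3])@ax
    print("peg",k,r.x.round(4),"s",s.min().round(4),s.max().round(4),"tip",(r.x[:3]+.085*ax).round(4))
E
python3 fit2.py
```

```text
bottle ['side'] 1246 [ 0.5549 -0.2287  0.0294 -0.1013] rms 0.0016
bottle ['side'] 1246 [ 0.5553 -0.2287  0.0294 -0.1004] rms 0.0016
 extents [-0.1001 -0.0177 -0.0197] [0.0359 0.0306 0.0302]
bottle ['top'] 1538 [ 0.5508 -0.2293  0.0275 -0.1047] rms 0.0019
bottle ['top'] 1538 [ 0.5566 -0.23    0.0276 -0.1055] rms 0.002
 extents [-0.0963 -0.024   0.0051] [0.0371 0.0286 0.0326]
bottle ['side', 'top'] 2784 [ 0.5532 -0.2288  0.0281 -0.1061] rms 0.0019
bottle ['side', 'top'] 2784 [ 0.5552 -0.229   0.0281 -0.1044] rms 0.0019
 extents [-0.098  -0.0242 -0.017 ] [0.038  0.0303 0.0317]
peg ['side'] [ 0.4257  0.2225  0.0854 -0.252 ] s 0.0034 0.0811 tip [0.4839 0.2075 0.1455]
peg ['top'] [ 0.4235  0.2219  0.0827 -0.3105] s 0.0117 0.0833 tip [0.4807 0.2036 0.1428]
peg ['side', 'top'] [ 0.4267  0.2222  0.0863 -0.2704] s 0.002 0.0797 tip [0.4846 0.2062 0.1464]
```

```bash
cat > plan.py <<'E'
from fit import *
BP=np.array([.5535,-.229,.028]); BY=-.105; SEAT=np.array([.425,.2225,.085]); AZ=-.27
AX=np.array([np.cos(AZ),np.sin(AZ),1])/2**.5
def toolR(yaw,pitch): # pitch: turn about tool y from straight down
    return R.from_euler("z",yaw)*R.from_euler("x",np.pi)*R.from_euler("y",pitch)
def cur():
    s=env.state(); return np.array(s["position"]),R.from_euler("xyz",s["eef_rot"]),s
def rows(p,r0,tp,tr):
    rv=(r0.inv()*tr).as_rotvec(); d=tr.inv().apply(np.array(tp)-p)*1e3
    print("rot",rv.round(4),"n>=",int(np.ceil(np.linalg.norm(rv)/.18)),"then travel(new frame)",d.round(1),"n>=",int(np.ceil(np.linalg.norm(d)/60)))
    return np.array(tp),tr
E
python3 - <<'E'
from plan import *
p,r,s=cur(); g=toolR(BY,-.3); tz=g.apply([0,0,1]); tcp=BP+.006*tz
pre=tcp-.11*tz; print(pre,tcp,tz)
p,r=rows(p,r,pre,g); rows(p,r,tcp,g)
E
```

```text
[ 0.58406484 -0.23222115  0.12735499] [ 0.55173664 -0.22881416  0.02226798] [-0.29389265  0.03097264 -0.95533649]
rot [ 0.0697 -0.2943  0.4704] n>= 4 then travel(new frame) [ 372.3 -319.4    4.6] n>= 9
rot [0. 0. 0.] n>= 0 then travel(new frame) [  0.  -0. 110.] n>= 2
```

Call:
{"op": "drive_tool", "data": {"motion": [{"travel": [0,0,0],"rot": [0.0174,-0.0736,0.1176],"fingers": 1},{"travel": [0,0,0],"rot": [0.0174,-0.0736,0.1176],"fingers": 1},{"travel": [0,0,0],"rot": [0.0174,-0.0736,0.1176],"fingers": 1},{"travel": [0,0,0],"rot": [0.0174,-0.0736,0.1176],"fingers": 1},{"travel": [41,-35,0.5],"rot": [0,0,0],"fingers": 1},{"travel": [41,-35,0.5],"rot": [0,0,0],"fingers": 1},{"travel": [41,-35,0.5],"rot": [0,0,0],"fingers": 1},{"travel": [41,-35,0.5],"rot": [0,0,0],"fingers": 1},{"travel": [41,-35,0.5],"rot": [0,0,0],"fingers": 1},{"travel": [41,-35,0.5],"rot": [0,0,0],"fingers": 1},{"travel": [41,-35,0.5],"rot": [0,0,0],"fingers": 1},{"travel": [41,-35,0.5],"rot": [0,0,0],"fingers": 1}]}}

```text
time: 1.6
position: [0.5392, -0.2662, 0.1405]
eef_rot: [3.14, 0.3, -0.105]
force: [-0.7, -0.8, 0.2]
opening: 0.0857
```

Call:
{"op": "drive_tool", "data": {"motion": [{"travel": [0,0,0],"rot": [0,0,0],"fingers": 1},{"travel": [0,0,0],"rot": [0,0,0],"fingers": 1}]}}

```text
time: 1.85
position: [0.5378, -0.2676, 0.141]
eef_rot: [3.14, 0.3, -0.105]
force: [-0.6, 0.0, 0.6]
opening: 0.0855
```

Run:
```python
from plan import *
p,r,s=cur(); g=toolR(BY,-.3); tz=g.apply([0,0,1]); tcp=BP+.006*tz
pre=tcp-.11*tz; print(p,s["qpos"],s["time"])
p,r=rows(p,r,pre,g); rows(p,r,tcp,g)
```

```text
[ 0.53777644 -0.26756774  0.14103812] [-0.59959761  0.67704993  1.09866471 -0.14240417  1.63079063  1.08663686] 1.85
rot [ 0.0014  0.0004 -0.0002] n>= 1 then travel(new frame) [ 44.5 -40.    0.6] n>= 1
rot [0. 0. 0.] n>= 0 then travel(new frame) [  0.  -0. 110.] n>= 2
```

Call:
{"op": "drive_tool", "data": {"motion": [{"travel": [44.5,-40,0.5],"rot": [0,0,0],"fingers": 1},{"travel": [0,0,0],"rot": [0,0,0],"fingers": 1},{"travel": [0,0,40],"rot": [0,0,0],"fingers": 1},{"travel": [0,0,30],"rot": [0,0,0],"fingers": 1},{"travel": [0,0,20],"rot": [0,0,0],"fingers": 1},{"travel": [0,0,10],"rot": [0,0,0],"fingers": 1},{"travel": [0,0,10],"rot": [0,0,0],"fingers": 1},{"travel": [0,0,0],"rot": [0,0,0],"fingers": 1}]}}

```text
time: 2.85
position: [0.5518, -0.2291, 0.0225]
eef_rot: [3.14, 0.3, -0.106]
force: [-0.3, -0.6, -0.4]
opening: 0.0855
```

Run:
```python
from plan import *
shot("b"); p,r,s=cur(); print(p,r.inv().apply(BP-p)*1e3,s["time"])
a=cv2.imread("pics/b_side.png")[170:290,340:500]; b=cv2.imread("pics/b_top.png")[230:350,400:560]
cv2.imwrite("pics/b2.png",np.hstack([cv2.resize(x,(400,300),interpolation=2) for x in(a,b)]))
```

```text
[ 0.55238848 -0.22907635  0.02306858] [-0.40261791 -0.18311211 -5.03632068] 2.95
```

View pics/b2.png

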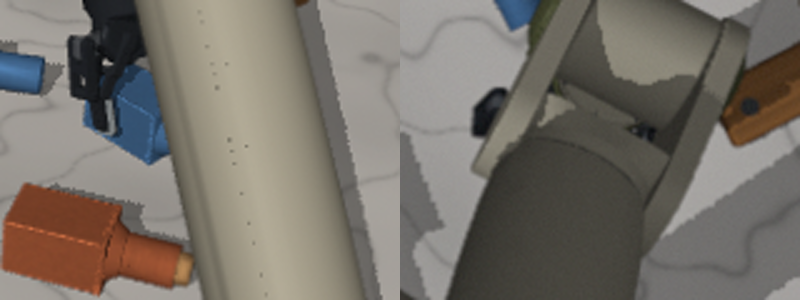

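The enlarged side view (left half) shows one finger standing beside the blue body at about crop (100,105), with clearance, and the corked bottle is untouched. The arm hides the top view. I'll close the gripper and lift.

Call:
{"op": "drive_tool", "data": {"motion": [{"travel": [0,0,0],"rot": [0,0,0],"fingers": 0},{"travel": [0,0,0],"rot": [0,0,0],"fingers": 0},{"travel": [0,0,0],"rot": [0,0,0],"fingers": 0},{"travel": [0,0,0],"rot": [0,0,0],"fingers": 0},{"travel": [0,0,0],"rot": [0,0,0],"fingers": 0},{"travel": [0,0,0],"rot": [0,0,0],"fingers": 0}]}}

```text
time: 3.7
position: [0.5525, -0.229, 0.0231]
eef_rot: [3.14, 0.298, -0.105]
force: [2.1, -0.2, 5.5]
opening: 0.0553
```

Run:
```python
from plan import *
p,r,s=cur(); print(p,s["force"],s["opening"],s["time"]); g=toolR(BY,-.3)
# lift straight up 200 in tool frame
up=p+[0,0,.2]; p,r=rows(p,r,up,r)
# final tool orientation and pre-insert pose (grasp offset as planned)
off=np.array([-.0004,0,-.005]) # bottle origin in tool frame
f=toolR(AZ,np.pi/4-.3)
for sfar in(.24,.101): p,r=rows(p,r,SEAT+AX*sfar-f.apply(off),f); print(p)
```

```text
[ 0.55251972 -0.22897174  0.02305176] [ 2.11340382 -0.19258943  5.48197871] 0.05527329979926668 3.7
rot [0. 0. 0.] n>= 0 then travel(new frame) [ -58.8    0.4 -191.2] n>= 4
rot [-0.0139  0.7818  0.1689] n>= 5 then travel(new frame) [ -49.9 -401.1  -57.3] n>= 7
[0.59114661 0.17651757 0.25046981]
rot [0. 0. 0.] n>= 0 then travel(new frame) [-132.8   -0.    41.1] n>= 3
[0.49641965 0.20273403 0.15218196]
```

Call:
{"op": "drive_tool", "data": {"motion": [{"travel": [-9,0,-29],"rot": [0,0,0],"fingers": 0},{"travel": [-12.5,0,-40.5],"rot": [0,0,0],"fingers": 0},{"travel": [-12.5,0,-40.5],"rot": [0,0,0],"fingers": 0},{"travel": [-12.5,0,-40.5],"rot": [0,0,0],"fingers": 0},{"travel": [-12.5,0,-40.5],"rot": [0,0,0],"fingers": 0},{"travel": [0,0,0],"rot": [-0.0023,0.1303,0.0281],"fingers": 0},{"travel": [0,0,0],"rot": [-0.0023,0.1303,0.0281],"fingers": 0},{"travel": [0,0,0],"rot": [-0.0023,0.1303,0.0281],"fingers": 0},{"travel": [0,0,0],"rot": [-0.0023,0.1303,0.0281],"fingers": 0},{"travel": [0,0,0],"rot": [-0.0023,0.1303,0.0281],"fingers": 0},{"travel": [0,0,0],"rot": [-0.0023,0.1303,0.0281],"fingers": 0},{"travel": [0,0,0],"rot": [0,0,0],"fingers": 0}]}}

```text
time: 5.2
position: [0.5504, -0.2276, 0.2209]
eef_rot: [-3.14, -0.479, -0.271]
force: [0.2, -0.1, -3.4]
opening: 0.0552
```

Run:
```python
from plan import *
p,r,s=cur(); print(p,s["qpos"],s["opening"],s["time"])
off=np.array([-.0004,0,-.005]); f=toolR(AZ,np.pi/4-.3)
rows(p,r,SEAT+AX*.24-f.apply(off),f)
```

```text
[ 0.55036339 -0.22764321  0.22090308] [-0.66735792  0.30991632  1.56048827  0.24385294  0.84011149  1.05056879] 0.05524478864188611 5.2
rot [-0.0016  0.0064 -0.001 ] n>= 1 then travel(new frame) [ -46.8 -400.4  -58.1] n>= 7
```

Call:
{"op": "drive_tool", "data": {"motion": [{"travel": [-9.4,-20,-11.6],"rot": [0,0,0],"fingers": 0},{"travel": [-9.4,-45,-11.6],"rot": [0,0,0],"fingers": 0},{"travel": [-9.4,-50,-11.6],"rot": [0,0,0],"fingers": 0},{"travel": [-9.4,-50,-11.6],"rot": [0,0,0],"fingers": 0},{"travel": [-9.4,-50,-11.6],"rot": [0,0,0],"fingers": 0},{"travel": [0,-50,0],"rot": [0,0,0],"fingers": 0},{"travel": [0,-50,0],"rot": [0,0,0],"fingers": 0},{"travel": [0,-50,0],"rot": [0,0,0],"fingers": 0},{"travel": [0,-25,0],"rot": [0,0,0],"fingers": 0},{"travel": [0,-10.5,0],"rot": [-0.0016,0.0064,-0.001],"fingers": 0},{"travel": [0,0,0],"rot": [0,0,0],"fingers": 0},{"travel": [0,0,0],"rot": [0,0,0],"fingers": 0}]}}

```text
time: 6.7
position: [0.5926, 0.1748, 0.2521]
eef_rot: [3.139, -0.49, -0.27]
force: [0.2, 0.1, -2.5]
opening: 0.0553
```

Run:
```python
from plan import *
shot("c")
p,r,s=cur(); print(p,s["qpos"],s["opening"],s["force"],s["time"])
off=np.array([-.0004,0,-.005]); f=toolR(AZ,np.pi/4-.3)
rows(p,r,SEAT+AX*.24-f.apply(off),f)
cv2.imwrite("pics/c2.png",np.hstack([cv2.resize(x,(400,400),interpolation=2) for x in(cv2.imread("pics/c_side.png")[130:370,180:420],cv2.imread("pics/c_top.png")[180:420,140:380])]))
```

```text
[0.59267344 0.17476233 0.25215337] [ 0.17861099  0.3491905   1.4047687  -0.25514708  0.95578349  2.12200365] 0.055490809194029614 [ 0.93091025 -0.0347933  -4.51916763] 6.8
rot [ 0.0021 -0.0049 -0.0001] n>= 1 then travel(new frame) [-2.5 -1.3  0.6] n>= 1
```

View pics/c2.png

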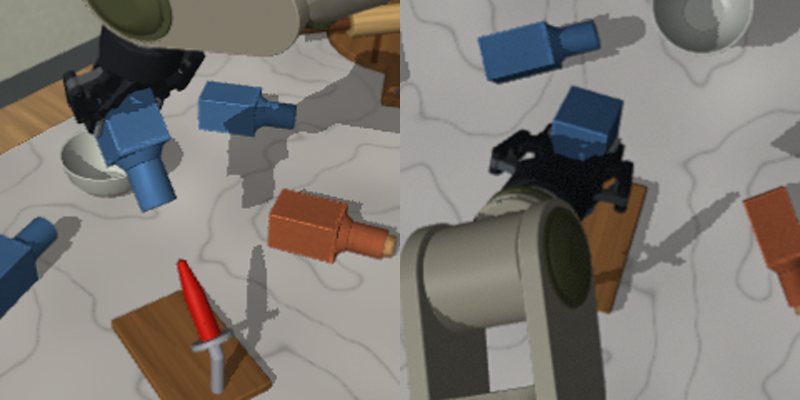

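The left (side) crop shows the bottle held neck-down above the peg tip at about (180,262), in line with it. The bystanders are undisturbed. I'll fit the held bottle and the peg in the side camera, so that its calibration error cancels.

```bash
cat > held.py <<'E'
from plan import *
import sys
def held(tag,cams=("side","top")):
    p,r,s=cur(); ex=p+r.apply([-.0004,0,-.005])
    # nominal bottle R: tool frame->bottle: undo grasp tilt; bottle y=-tool y, z=-tool z
    b0=r*R.from_euler("y",.3)*R.from_euler("x",np.pi)
    out={}
    for n in cams:
        (H,S,V),W=hsvW(tag,n); m=ero((H>100)&(H<122)&(S>100)&(np.linalg.norm(W-ex,axis=2)<.13)&(W[...,2]>.085))
        k,l,st,c=cv2.connectedComponentsWithStats(m.astype(np.uint8)); P=W[l>0]
        L0=b0.inv().apply(P-ex); P=P[(abs(L0)<[.115,.045,.045]).all(1)]
        fn=lambda q:sdf((b0*R.from_rotvec([0,q[3],q[4]])).inv().apply(P-ex-b0.apply(q[:3])))
        q=least_squares(fn,np.zeros(5),loss="soft_l1",f_scale=.002,x_scale=[.01]*3+[.1]*2)
        q=q.x; b=b0*R.from_rotvec([0,q[3],q[4]]); o=ex+b0.apply(q[:3])
        L=b.inv().apply(P-o); print(n,len(P),"offset in bottle frame mm",(q[:3]*1e3).round(1),"rot",q[3:].round(3),"rms",np.sqrt((fn(q)**2).mean()).round(4),"x ext",np.percentile(L[:,0],[1,99]).round(3))
        out[n]=(o,b)
    return ex,b0,out
if __name__=="__main__":
    tag=sys.argv[1]; ex,b0,out=held(tag)
    (H,S,V),W=hsvW(tag,"side"); m=((H<3)|(H>176))&(S>200)&(np.hypot(W[...,0]-.445,W[...,1]-.215)<.09)&(W[...,2]>.06); P=W[ero(m)]
    g=lambda q:pegres([q[0],q[1],.085,q[2],q[3]],P)
    q=least_squares(g,[.425,.222,-.27,.785],loss="soft_l1",f_scale=.002).x; print("peg side",q.round(4))
    for nm,(o,b) in [("nominal",(ex,b0))]+list(out.items()):
        a=b.apply([1,0,0]); d=o-SEAT; s=d@AX; perp=b0.inv().apply(d-s*AX); rim=o-.101*a-SEAT; pr=b0.inv().apply(rim-rim@AX*AX)
        print(nm,"s",round(s,4),"perp of origin (bottle y,z)mm",(perp[1:]*1e3).round(1),"of rim",(pr[1:]*1e3).round(1),"axis tilt deg",np.degrees(np.arccos(a@AX)).round(1))
E
python3 held.py c
```

```text
side 1713 offset in bottle frame mm [-1.6  1.4  1.1] rot [-0.002  0.007] rms 0.0013 x ext [-0.094  0.011]
top 1176 offset in bottle frame mm [0.9 0.2 0.1] rot [ 0.004 -0.   ] rms 0.0011 x ext [0.003 0.046]
peg side [ 0.4254  0.2228 -0.2457  0.7842]
nominal s 0.2425 perp of origin (bottle y,z)mm [-1.3 -0.2] of rim [-1.3 -0.7] axis tilt deg 0.3
side s 0.2409 perp of origin (bottle y,z)mm [0.2 0.9] of rim [-0.6  0.2] axis tilt deg 0.6
top s 0.2434 perp of origin (bottle y,z)mm [-1.1 -0.1] of rim [-1.1 -0.2] axis tilt deg 0.1
```

Call:
{"op": "drive_tool", "data": {"motion": [{"travel": [-14.3,-0.8,4.4],"rot": [0.002,-0.005,0],"fingers": 0},{"travel": [-19.1,0,5.9],"rot": [0,0,0],"fingers": 0},{"travel": [-19.1,0,5.9],"rot": [0,0,0],"fingers": 0},{"travel": [-9.6,0,3],"rot": [0,0,0],"fingers": 0},{"travel": [-9.6,0,3],"rot": [0,0,0],"fingers": 0},{"travel": [0,0,0],"rot": [0,0,0],"fingers": 0}]}}

```text
time: 7.55
position: [0.5415, 0.1906, 0.1985]
eef_rot: [3.141, -0.485, -0.269]
force: [0.4, -0.2, -3.1]
opening: 0.055
```

```bash
python3 - <<'E'
from h import *
shot("d")
E
python3 held.py d
python3 - <<'E'
from plan import *
print(cur()[2]["force"],cur()[2]["ft_torque"])
E
```

```text
side 1622 offset in bottle frame mm [-2.4  1.   1.2] rot [-0.002  0.002] rms 0.0013 x ext [-0.093  0.008]
top 1098 offset in bottle frame mm [ 0.6 -1.4  0. ] rot [0.002 0.004] rms 0.0011 x ext [0.001 0.046]
peg side [ 0.4253  0.2229 -0.2556  0.7885]
nominal s 0.1679 perp of origin (bottle y,z)mm [ 0.5 -0.3] of rim [ 0.5 -0.4] axis tilt deg 0.1
side s 0.1654 perp of origin (bottle y,z)mm [1.6 0.9] of rim [1.3 0.6] axis tilt deg 0.2
top s 0.1684 perp of origin (bottle y,z)mm [-0.9 -0.3] of rim [-1.3 -0.1] axis tilt deg 0.3
[-0.80214792  0.32156304 -3.89256691] [0.10556265 0.41036246 0.02728818]
```

Call:
{"op": "drive_tool", "data": {"motion": [{"travel": [-9.6,0,3],"rot": [0,0,0],"fingers": 0},{"travel": [-9.6,0,3],"rot": [0,0,0],"fingers": 0},{"travel": [-9.6,0,3],"rot": [0,0,0],"fingers": 0},{"travel": [-9.6,0,3],"rot": [0,0,0],"fingers": 0},{"travel": [-9.6,0,3],"rot": [0,0,0],"fingers": 0},{"travel": [0,0,0],"rot": [0,0,0],"fingers": 0}]}}

```text
time: 8.4
position: [0.507, 0.2002, 0.1626]
eef_rot: [3.141, -0.484, -0.268]
force: [0.5, 0.3, -3.8]
opening: 0.055
```

Call:
{"op": "drive_tool", "data": {"motion": [{"travel": [-5.7,0,1.8],"rot": [0,0,0],"fingers": 0},{"travel": [-3.8,0,1.2],"rot": [0,0,0],"fingers": 0},{"travel": [0,0,0],"rot": [0,0,0],"fingers": 0}]}}

```text
time: 8.78
position: [0.5008, 0.2019, 0.1559]
eef_rot: [3.142, -0.485, -0.269]
force: [-1.0, 0.6, -3.4]
opening: 0.0552
```

```bash
python3 - <<'E'
from h import *
shot("e")
cv2.imwrite("pics/e2.png",cv2.resize(cv2.imread("pics/e_side.png")[210:390,220:400],(600,600),interpolation=2))
E
python3 held.py e
```

```text
side 1538 offset in bottle frame mm [-2.3  1.2  1.1] rot [-0.004  0.   ] rms 0.0012 x ext [-0.092  0.043]
top 1031 offset in bottle frame mm [ 0.7 -1.5  0.2] rot [0.005 0.004] rms 0.0012 x ext [-0.001  0.047]
peg side [ 0.425  0.222 -0.27   0.785]
nominal s 0.1072 perp of origin (bottle y,z)mm [ 0.4 -0.5] of rim [ 0.3 -0.5] axis tilt deg 0.0
side s 0.1049 perp of origin (bottle y,z)mm [1.6 0.6] of rim [1.5 0.2] axis tilt deg 0.2
top s 0.1079 perp of origin (bottle y,z)mm [-1.1 -0.3] of rim [-1.6  0.2] axis tilt deg 0.4
```

View pics/e2.png

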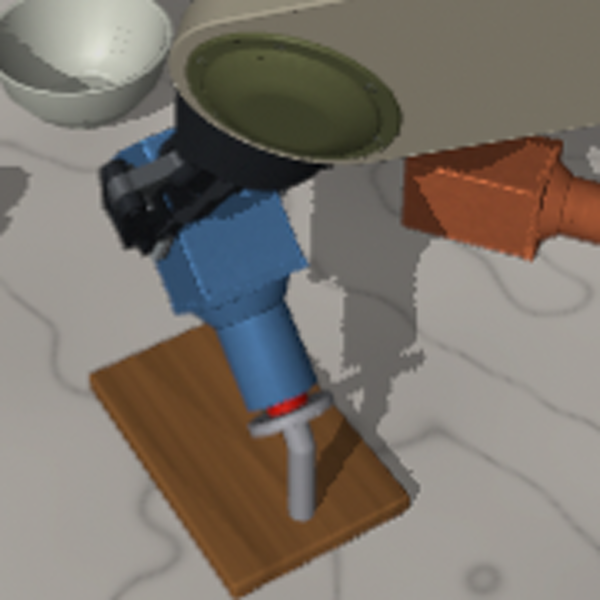

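The neck is over the peg, and a strip of red about 5 mm wide still shows above the disc at crop (290,405). I'll go on in small steps and watch the force.

Call:
{"op": "drive_tool", "data": {"motion": [{"travel": [-1.9,0,0.6],"rot": [0,0,0],"fingers": 0},{"travel": [-1.9,0,0.6],"rot": [0,0,0],"fingers": 0},{"travel": [0,0,0],"rot": [0,0,0],"fingers": 0}]}}

```text
time: 9.25
position: [0.4981, 0.2026, 0.1531]
eef_rot: [-3.142, -0.485, -0.269]
force: [-1.5, 1.2, -3.5]
opening: 0.0553
```

Call:
{"op": "drive_tool", "data": {"motion": [{"travel": [-1,0,0.3],"rot": [0,0,0],"fingers": 0},{"travel": [0,0,0],"rot": [0,0,0],"fingers": 0}]}}

```text
time: 9.5
position: [0.4975, 0.2028, 0.1525]
eef_rot: [-3.141, -0.485, -0.269]
force: [0.5, -0.3, -3.3]
opening: 0.0553
```

Call:
{"op": "drive_tool", "data": {"motion": [{"travel": [-1,0,0.3],"rot": [0,0,0],"fingers": 0},{"travel": [0,0,0],"rot": [0,0,0],"fingers": 0}]}}

```text
time: 9.75
position: [0.4968, 0.203, 0.1518]
eef_rot: [-3.141, -0.485, -0.269]
force: [-0.4, -0.1, -3.7]
opening: 0.0552
```

Call:
{"op": "drive_tool", "data": {"motion": [{"travel": [-1,0,0.3],"rot": [0,0,0],"fingers": 0},{"travel": [0,0,0],"rot": [0,0,0],"fingers": 0}]}}

```text
time: 10.0
position: [0.4964, 0.2032, 0.1513]
eef_rot: [-3.141, -0.486, -0.269]
force: [1.7, -1.2, -2.8]
opening: 0.0556
```

Call:
{"op": "drive_tool", "data": {"motion": [{"travel": [-1,0,0.3],"rot": [0,0,0],"fingers": 0},{"travel": [0,0,0],"rot": [0,0,0],"fingers": 0}]}}

```text
time: 10.25
position: [0.4964, 0.2033, 0.1514]
eef_rot: [-3.141, -0.488, -0.269]
force: [4.2, -4.1, 4.2]
opening: 0.0555
```

Motion has stopped and the force along the axis has risen to about 9 N, so the rim is on the disc at the expected s ≈ 101 mm. I'll look once before releasing.

```bash
python3 - <<'E'
from h import *
shot("f")
cv2.imwrite("pics/f2.png",cv2.resize(cv2.imread("pics/f_side.png")[250:370,250:370],(480,480),interpolation=2))
E
python3 held.py f
```

```text
side 1569 offset in bottle frame mm [-1.8  1.2  1.1] rot [-0.003  0.003] rms 0.0012 x ext [-0.093  0.043]
top 1011 offset in bottle frame mm [ 0.9 -1.8  0.2] rot [0.003 0.011] rms 0.0014 x ext [-0.002  0.047]
peg side [ 0.425  0.222 -0.27   0.785]
nominal s 0.1002 perp of origin (bottle y,z)mm [ 0.5 -0.5] of rim [ 0.5 -0.7] axis tilt deg 0.2
side s 0.0984 perp of origin (bottle y,z)mm [1.7 0.6] of rim [1.4 0. ] axis tilt deg 0.4
top s 0.1012 perp of origin (bottle y,z)mm [-1.3 -0.2] of rim [-2.4 -0.2] axis tilt deg 0.7
```

View pics/f2.png

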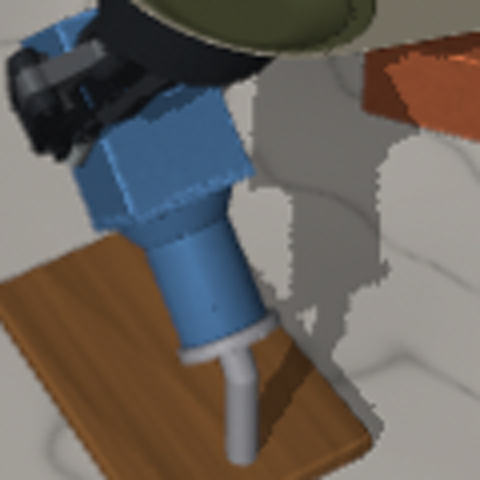

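The rim is flush on the disc and no red shows. I'll release and back off.

Call:
{"op": "drive_tool", "data": {"motion": [{"travel": [0,0,0],"rot": [0,0,0],"fingers": 0.8},{"travel": [0,0,0],"rot": [0,0,0],"fingers": 1},{"travel": [0,0,0],"rot": [0,0,0],"fingers": 1},{"travel": [0,0,0],"rot": [0,0,0],"fingers": 1},{"travel": [0,0,0],"rot": [0,0,0],"fingers": 1},{"travel": [0,0,0],"rot": [0,0,0],"fingers": 1}]}}

```text
time: 11.1
position: [0.4954, 0.2034, 0.1503]
eef_rot: [-3.141, -0.485, -0.269]
force: [0.7, -0.3, -0.5]
opening: 0.0854
```

Call:
{"op": "drive_tool", "data": {"motion": [{"travel": [0,0,-5],"rot": [0,0,0],"fingers": 1},{"travel": [0,0,-10],"rot": [0,0,0],"fingers": 1},{"travel": [0,0,-15],"rot": [0,0,0],"fingers": 1},{"travel": [0,0,-25],"rot": [0,0,0],"fingers": 1},{"travel": [0,0,-30],"rot": [0,0,0],"fingers": 1},{"travel": [0,0,-30],"rot": [0,0,0],"fingers": 1},{"travel": [0,0,0],"rot": [0,0,0],"fingers": 1},{"travel": [0,0,0],"rot": [0,0,0],"fingers": 1}]}}

```text
time: 12.1
position: [0.4434, 0.2176, 0.2518]
eef_rot: [-3.142, -0.485, -0.269]
force: [-0.1, 0.3, -0.8]
opening: 0.0853
```

Run:
```python
from plan import *
shot("g")
cv2.imwrite("pics/g2.png",np.hstack([cv2.resize(x,(400,400),interpolation=2) for x in(cv2.imread("pics/g_side.png")[170:370,200:400],cv2.imread("pics/g_top.png")[180:420,140:380])]))
# fit placed bottle
ex=SEAT+AX*.101; b0=R.from_euler("z",AZ)*R.from_euler("y",-np.pi/4)
for n in("side","top"):
    (H,S,V),W=hsvW("g",n); P=W[ero((H>100)&(H<122)&(S>100)&(np.linalg.norm(W-ex,axis=2)<.13)&(W[...,2]>.085))]
    fn=lambda q:sdf((b0*R.from_rotvec(q[3:])).inv().apply(P-ex-b0.apply(q[:3])))
    q=least_squares(fn,[0]*6,loss="soft_l1",f_scale=.002,x_scale=[.01]*3+[.1]*3).x
    b=b0*R.from_rotvec(q[3:]); rim=ex+b0.apply(q[:3])-b.apply([.101,0,0])-SEAT
    print(n,len(P),"pos off mm",(q[:3]*1e3).round(1),"rot deg",np.degrees(q[3:]).round(1),"rim along peg mm",(rim@AX*1e3).round(1))
s=env.state();print(s["position"],s["force"],s["time"])
# bystanders: depth change vs start
a=np.load("a_top.npz")["d"];c=np.load("g_top.npz")["d"]
for nm,(u,v) in dict(bowl=(322,182),corked=(369,326)).items(): print(nm,np.median(abs(a-c)[v-25:v+25,u-25:u+25]))
```

```text
side 2137 pos off mm [ -0.6   0.7 -15.1] rot deg [-0.8 11.5 -0.5] rim along peg mm 1.5
top 1721 pos off mm [  1.8  -2.  -16.7] rot deg [-0.7 11.6 -0.4] rim along peg mm 3.8
[0.44353623 0.21740753 0.25117546] [-0.39796336  0.09150052 -0.15060523] 12.2
bowl 0.0022369623
corked 0.0021224022
```

View pics/g2.png

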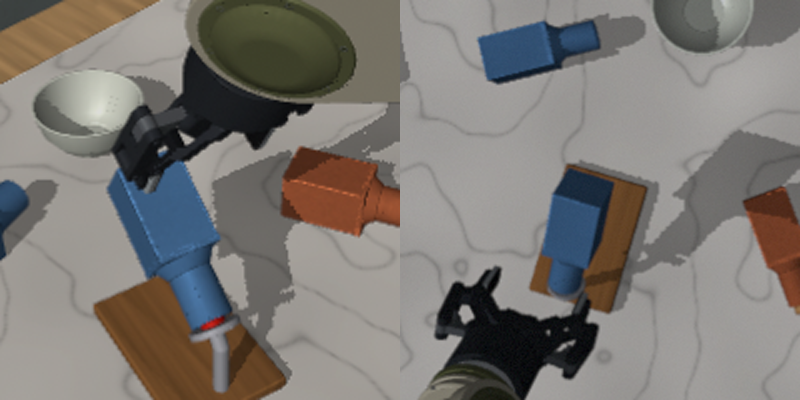

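The bottle sits on the peg, sagged about 11° as foretold. Its lower rim edge is on the disc, and the sliver of red at (212,325) is the gap that sag opens on the upper side. The gripper is clear of it.

```bash
python3 -c "
from workcell import env
print(env.hand_in(), env.state()['time'])"
```

```text
the job is handed in; nothing more can be done
the job is handed in; nothing more can be done
```

I picked up the nearest blue bottle (0.58 m from the base; the other two were about 0.75 m away) and slid it neck-down along the leaning peg. Contact came at about 9 N, with the rim flush on the disc and no red showing. I then opened the gripper, backed off about 115 mm and handed the job in at about 12.2 s.

- **Seating:** After release the bottle sagged 11.5°, slightly more than the 11° stated. The rim centre measured 1.5 mm up the peg in the side view and 3.8 mm in the top view. A bottle tilted 11° with its lower rim edge on the disc would give about 3.8 mm. A thin strip of red shows on the upper side.
- **Disagreements:** The two cameras differed by about 2–3 mm along the peg, which I put down to calibration.
- **Bystanders:** The corked bottle and the bowl look unmoved. Depth there changed by about 2 mm, which I took to be noise.
- **At hand-in:** The gripper was clear of the bottle and the wrist force was about 0 N. The hand-in gave no verdict.

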